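# Set the bench length gauge to its marked stop

### The arm

A 6-joint arm with a two-finger parallel gripper is mounted at the origin on the work surface. World frame = base frame: x ahead of the robot, y to its left, z up, the work surface at z = 0. Lengths are in mm, angles in rad, forces in N, time in s.
With the tool pointing down it reaches from about 275 to 1000 mm from the base axis. Payload 8.4 kg.
Tool frame: the origin (TCP) lies on the centre line of the jaws, within the pads' length; the fingertips stand 17 mm ahead of it and the grasp point (between the pads) lies 2 mm behind it; x points along the fingers, z is the direction in which the jaws open and shut, and the axes are right-handed (so a half turn about x gives the same grasp; the last joint's range is limited). The gripper opens to 85 mm and grips with 20 to 120 N. Pads are 22 mm wide; open, the fingers measure 114 mm over their backs; the gripper's body (76 mm by 85 mm) begins 54 mm behind the grasp point. The pads swing forward as they close: fully open they stand 13 mm farther back than shut.
Start: joints at [1.11, 0.353, 1.633, -0, 1.155, -0.002], TCP at [276.794, 560.369, 248.281] pointing down, gripper open.
Joint ranges: [-2.63, 2.63], [-0.92, 2.1], [0.06, 2.66], [-1.3, 4.44], [0, 2.69], [-3.02, 3.02]. Speed limits (rad/s): [2.22, 2.22, 2.79, 3.14, 3.14, 3.14].

### API

Orientations are given as a unit quaternion [w, x, y, z].
In Python, from rig import bot, kin, capture, camera_info gives the robot as it stands. Calls block until the motion is done:
- bot.move_ptp(position, orientation): joint-space move of the TCP to a pose.
- bot.servo_line(position, feed=150, ori=None, until_force=None): straight line of the TCP; ori=None keeps the orientation; feed is the mean speed in mm/s. With until_force (N) it stops when the force on the tool has changed by that much, and returns True; else False.
- bot.goto_joints(angles): joint-space move.
- bot.command_gripper(opening, strength=None): opening from 0.0 (shut) to 1.0 (fully open); strength is the grip in N (None keeps the last); returns when the fingers have stopped.
- bot.wait(seconds).
- kin.ik(position, orientation): joint angles nearest the present ones, or None.
- capture(name): name is "scene" or "top"; returns the picture (420x560x3 uint8, red, green, blue); there is no depth.
- camera_info(name): a dict with "fovy" (degrees; the focal length in pixels is half the picture's height over the tangent of half this angle, whatever the lens; pixels are square), "cx", "cy" (the principal point, pixels), "rvec" (rotation vector, rad) and "tvec" (3), from world to camera coordinates, as OpenCV has them. Camera axes: x right, y down, z forward; pixel columns grow to the right and rows downward; lengths in mm; the calibration is good to about 2 mm. A picture is of the moment at which its call begins. camera_info takes no time and is no camera call.
A pose or a line that the arm cannot do raises bot.PlanningError and nothing moves.
- bot.sign_off(): hands the job in, once; it reports no verdict.
Readings, each from a call of its own:
- bot.read_time_s(): time.
- bot.read_joints(): joint angles.
- bot.read_joint_velocities(): joint speeds.
- bot.read_joint_efforts(): joint torques, N m.
- bot.read_tool_pos(): TCP position.
- bot.read_ee_rot(): TCP orientation.
- bot.read_wrist_force(): force on the tool from outside, world axes, zero at the start.
- bot.read_ft_torque(): the same for the moment, N m.
- bot.read_finger_gap(): opening from 0.0 (shut) to 1.0 (fully open).
Only numpy, scipy, OpenCV 4.12 (cv2) and the standard library are available. Lean on these libraries where they do the work, as an engineer would, in place of code of your own. Each camera call takes 0.05 s, during which the arm holds its last target. There are 200 camera calls.

### The job

Set the jeweller's length gauge: with the fingertips press down the plate in the middle of the sliding carriage to free its brake, and keeping it pressed push the carriage along the bar until it rests against the stop that has the pointer tongue. Then let the plate spring up so that the brake holds the carriage there. Only press and push: do not force the carriage along with the plate up, and leave the tin, sanding block, ring and pliers where they lie.

Things in the scene. Friction and masses are not known exactly. Their poses are not given: they have to be found in the camera images.
- gauge: Fixed length gauge on the bench: dark hardwood base 92 x 370 x 14 mm, over it a steel bar 22 mm wide along the gauge's y axis, the bar's top 44 mm above the bench. Origin: centre of the base's underside, on the bench; z up; y along the bar; x across it. Its ruled strips lie along both edges of the base.
- carriage (a joint): Where the aluminium carriage stands along the gauge's y axis, in m: 0 at the middle of the bar, growing towards the gauge's +y. While the plate is up the brake holds it fast (against some 25 to 35 N) and it must not be shoved hard; with the plate pressed it slides with 1 to 2 N.
- carriage_mid (a point): Centre of the carriage at the height of its cheek tops, 74 mm above the bench. The carriage is 70 mm long along the bar and 42 mm wide; at each end stands an upright cheek 10 mm thick, as wide as the carriage; between the cheeks is a pocket 50 mm long, open at the sides, with the press plate as its floor.
- plate (a joint): How far the press plate is pushed down, in m: about 0 when up, 0.006 fully down. A spring of 8 N at the start and 9.5 N fully down pushes it up; the brake is free once the plate is 3 mm or more down and grips again when the plate comes up.
- plate_top (a point): Centre of the press plate's upper face. The plate is dark steel, 44 mm along the bar, 36 mm across, in the middle of the carriage; up, its face is 62 mm above the bench, 12 mm below the cheek tops.
- marked_stop_mid (a point): Marked stop: steel block clamped on the bar, 26 mm along the bar and 52 mm across, with a pointed tongue 18 mm wide sticking out 57 mm from the block on the gauge's +x side. This point is over the bar at the middle of the block's top, 66 mm above the bench; a thumbscrew 16 mm across stands 8 mm above the block. It may be on either side of the carriage and does not move. When the carriage rests against it, carriage_mid is 48 mm from this point along the bar.
- plain_stop_mid (a point): Plain stop: the same block without a tongue, on the other side of the carriage; not to be used. Point as for the marked stop.
- tin: Round aluminium tin, 56 mm across, 22 mm high, loose. Origin: centre of its underside. Leave alone.
- sanding_block: Light wooden block 35 x 70 x 28 mm, loose. Origin: centre of its underside. Leave alone.
- ring: Brass finger ring lying flat, 24 mm across, 6 mm high, loose. Origin: centre of its underside. Leave alone.
- pliers: Small pliers with black handles lying on the bench, about 135 mm long along their x axis (jaws to +x), 46 mm wide, 12 mm high, loose. Origin: by the rivet, on the bench. Leave alone.

How it is judged (in metres and radians):
On the way, in this order (a step that is already met when the one before it is completed fails the run):
1. the plate is pressed down by the fingers, the carriage not yet at the marked stop (value of joint plate above 0.002 m and contact force between the fingers and plate above 1 N and horizontal distance between carriage_mid and marked_stop_mid above 0.06 m), for 0.1 s.
2. the carriage reaches the marked stop (horizontal distance between carriage_mid and marked_stop_mid below 0.0505 m), for 0.1 s.
At the end, for the whole second after the job is handed in: The carriage stands at rest within 2.5 mm of touching the marked stop (carriage_mid to marked_stop_mid under 50.5 mm along the bench), and the plate is up again (less than 1 mm down) (horizontal distance between carriage_mid and marked_stop_mid below 0.0505 m and value of joint plate below 0.001 m and velocity of joint carriage between -0.005 and 0.005 m/s).
It fails at once if the carriage is forced along the bar by the fingers with the plate up, before it is at the marked stop (value of joint plate below 0.001 m and contact force between the fingers and carriage above 10 N and horizontal distance between carriage_mid and marked_stop_mid above 0.055 m and (velocity of joint carriage above 0.01 m/s or velocity of joint carriage below -0.01 m/s)).
It fails at once if the tin, sanding block, ring or pliers is lifted or moved by more than 10 mm (distance of any of tin, sanding_block, ring, pliers from where it was at the start of the episode above 0.01 m).
It also fails if it takes over 38 s, if anything falls off the work surface, if the arm or the gripper's body presses on something with over 40 N, if the wrist force passes 120 N, or if a joint passes its speed limit or range.

## Working session

There is one attempt and no reset: what is moved stays moved. The work goes in short steps, each a Python script; the robot and the scene stay as the last script left them, time stands still between calls to the robot, and variables do not carry over. Pictures are saved under pics/ and viewed, on a budget of 10 in all, crops included, one or two more only if the job needs it, and the job is handed in when it is done.

```bash
mkdir -p pics; ls; python3 - <<'E'
from rig import bot,capture,camera_info
import cv2
for n in("scene","top"):
    cv2.imwrite(f"pics/{n}0.png",cv2.resize(capture(n)[:,:,::-1],(800,600),interpolation=cv2.INTER_CUBIC)); print(camera_info(n))
print(bot.read_ee_rot(),bot.read_time_s())
E
```

```text
pics
{'fovy': 44.90514736034801, 'cx': 290.9063112123073, 'cy': 208.0075154960583, 'rvec': array([ 1.72865652,  1.74934644, -0.73635706]), 'tvec': array([  54.62111694, -367.7507296 , 1342.61110466])}
{'fovy': 44.559001253289274, 'cx': 283.2698871838105, 'cy': 210.17152868486258, 'rvec': array([ 2.1367373 , -2.07338019,  0.23828406]), 'tvec': array([-49.29516091, 628.45243093, 918.46705837])}
[ 0.6002137  -0.37343002  0.60098283  0.37297878] 0.1
```

View pics/top0.png

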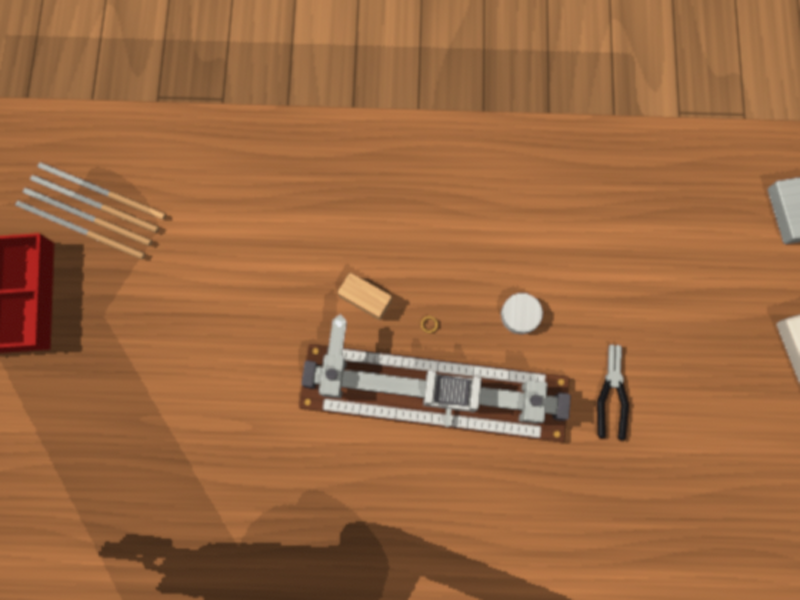

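View pics/scene0.png

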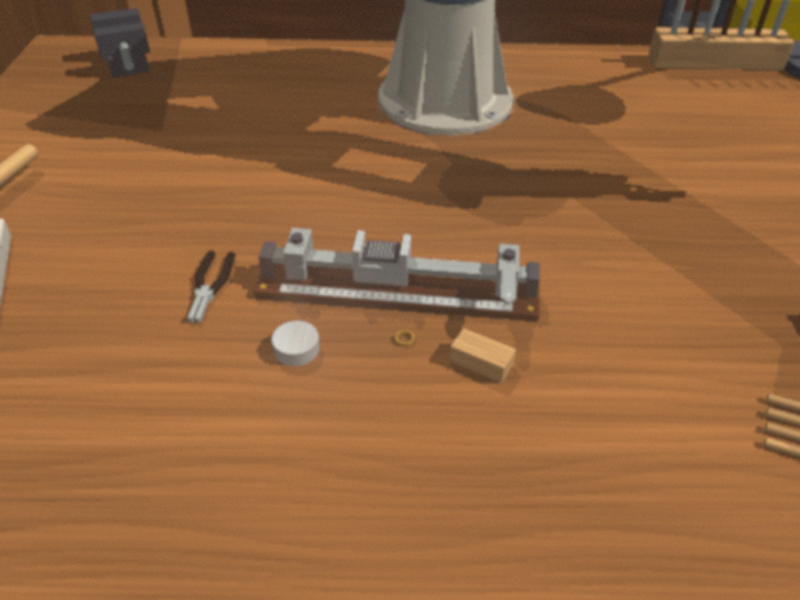

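Top view (800x600): the marked stop is at (333,375) with its tongue tip at (339,320), the carriage plate at (453,390) and the plain stop at (536,400). The loose objects are above and to the right of the gauge. I'll take magnified crops of both views to measure.

```bash
cat > h.py <<'E'
import numpy as np,cv2
from rig import bot,kin,capture,camera_info
def cam(n):
    c=camera_info(n);f=210/np.tan(np.radians(c["fovy"]/2))
    K=np.array([[f,0,c["cx"]],[0,f,c["cy"]],[0,0,1]]);return K,cv2.Rodrigues(c["rvec"])[0],c["tvec"]
def back(n,uv,z):
    K,R,t=cam(n);d=R.T@np.linalg.inv(K)@[*uv,1];o=-R.T@t
    return o+d*(z-o[2])/d[2]
def proj(n,P):
    K,R,t=cam(n);return cv2.projectPoints(np.float64(P).reshape(-1,3),R,t,K,None)[0][:,0]
def crop(n,x0,y0,w,h,s,name,pts=None):
    im=capture(n)[y0:y0+h,x0:x0+w,::-1]
    im=cv2.resize(im,None,fx=s,fy=s,interpolation=cv2.INTER_CUBIC)
    if pts is not None:
        for u,v in proj(n,pts): cv2.circle(im,(int((u-x0+.5)*s),int((v-y0+.5)*s)),2,(0,0,255),-1)
    cv2.imwrite(f"pics/{name}.png",im)
def full(px,x0,y0,s): return (px[0]+.5)/s-.5+x0,(px[1]+.5)/s-.5+y0
E
python3 - <<'E'
from h import *
crop("top",205,215,200,100,4,"topc"); crop("scene",175,155,210,75,3.8,"scenec")
for n,u,z in(("mark",(333,375),66),("plate",(453,390),62),("plain",(536,400),66),("tongue",(339,320),55)):
    print(n,back("top",((u[0]+.5)*.7-.5,(u[1]+.5)*.7-.5),z))
E
```

```text
mark [526.47034372  61.86640549  66.        ]
plate [511.83009535 -97.69827525  62.        ]
plain [ 501.55952412 -206.96076566   66.        ]
tongue [603.04614869  58.57713718  55.        ]
```

View pics/topc.png

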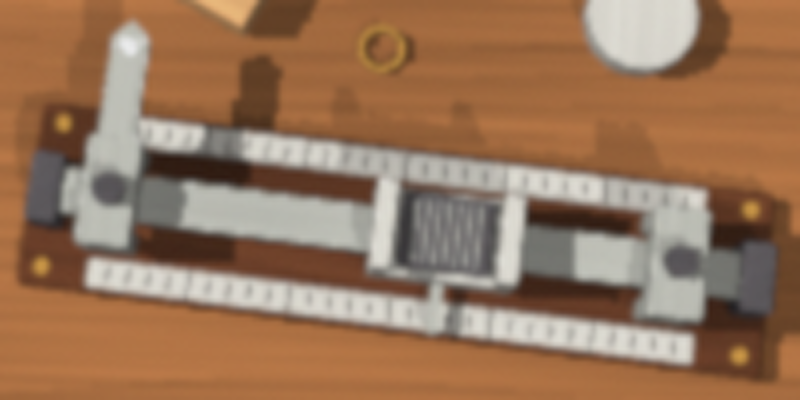

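View pics/scenec.png

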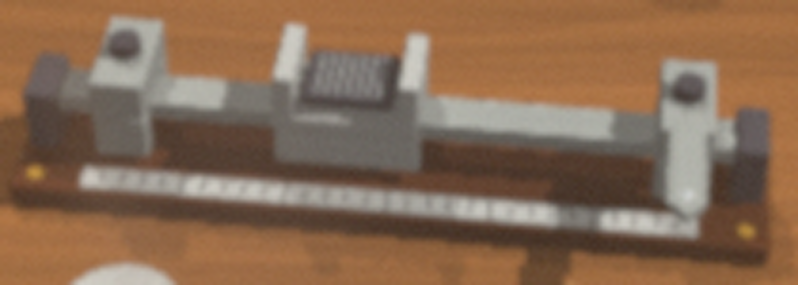

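Measured from the crops: base screws in topc at (63,122), (41,265), (739,355) and (751,209); cheeks at about (385,222) and (511,240); plate at (454,234); thumbscrews at (108,188) and (682,262). Next I'll compute the poses, cross-check them in the scene view, and move above the plate.

```bash
cat >> h.py <<'E'
tb=lambda p,z: back("top",full(p,205,215,4),z)
S=[tb(p,14.5) for p in((63,122),(41,265),(739,355),(751,209))]
gy=(S[0]+S[1]-S[2]-S[3]);gy[2]=0;gy/=np.linalg.norm(gy);gx=np.array([gy[1],-gy[0],0])
O=sum(S)/4;O[2]=0
from scipy.spatial.transform import Rotation as Rn
def ori(s=1):
    x=np.array([0,0,-1.]);z=s*gx
    q=Rn.from_matrix(np.c_[x,np.cross(z,x),z]).as_quat();return q[[3,0,1,2]]
G=lambda P:(np.dot(P-O,gx),np.dot(P-O,gy))
W=lambda x,y,z:O+gx*x+gy*y+np.array([0,0,z])
E
python3 - <<'E'
from h import *
print(O,gy)
for n,p,z in(("cheekmid",(448,231),74),("plate",(454,234),62),("mark",(108,188),74),("plain",(682,262),74)): print(n,G(tb(p,z)))
sb=lambda p,z: back("scene",full(p,175,155,3.8),z)
for n,p,z in(("plate",(349,78),62),("mark",(690,84),74),("plain",(123,41),74),("scr",(35,173),14.5),("scr",(746,231),14.5)): print("scene",n,G(sb(p,z)))
print([G(s) for s in S])
for s in(1,-1): print(kin.ik(W(0,-30,200),ori(s)))
E
```

```text
[513.90157489 -75.20070218   0.        ] [0.09660042 0.99532324 0.        ]
cheekmid (np.float64(-0.39390208120023873), np.float64(-21.184565552439434))
plate (np.float64(-0.12343699514005024), np.float64(-24.8587627696065))
mark (np.float64(-0.5655442939935078), np.float64(139.45656716793724))
plain (np.float64(-0.9269919152282746), np.float64(-131.140614912389))
scene plate (np.float64(3.032866920383084), np.float64(-21.858300010872302))
scene mark (np.float64(2.435105706709214), np.float64(139.9228379748716))
scene plain (np.float64(2.8718484048415434), np.float64(-130.79302593613943))
scene scr (np.float64(36.74815954335617), np.float64(-172.84362277732987))
scene scr (np.float64(36.75548656882541), np.float64(173.02238017069328))
[(np.float64(35.96638861986209), np.float64(173.253760490651)), (np.float64(-35.966388619862016), np.float64(173.14235739697676)), (np.float64(-36.12663341367568), np.float64(-173.11089482366015)), (np.float64(36.126633413675734), np.float64(-173.2852230639676))]
[-2.05645966e-01  2.48247789e-01  1.90035676e+00 -4.44089210e-16
  9.92988108e-01 -1.08894668e-01]
None
```

The two views agree to about 3 mm: carriage at y≈-22.5, marked stop at 139.6, so the target is about 91.6. Next I'll shut the gripper, go above the plate and press until contact.

```bash
python3 - <<'E'
from h import *
bot.command_gripper(0.0)
bot.move_ptp(W(1,-22.5,150),ori())
print(bot.read_time_s(),bot.read_wrist_force())
bot.servo_line(W(1,-22.5,97),feed=100)
crop("scene",200,120,130,97,6,"above_s")
print(bot.read_time_s(),G(bot.read_tool_pos()),bot.read_tool_pos()[2],bot.read_finger_gap(),bot.read_wrist_force())
E
```

```text
3.4667 [-0.2403328  -0.03697967  0.41377153]
4.2 (np.float64(1.50324559815744), np.float64(-22.472980863318963)) 97.52317448277219 -0.003322897364496605 [ 0.4733786  -0.11788756 -0.15166636]
```

View pics/above_s.png

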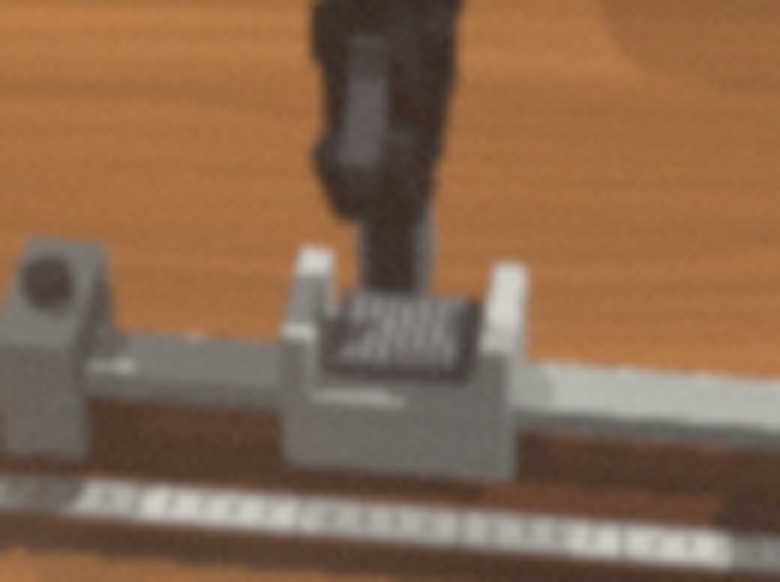

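The closed fingertips (columns 360–432, bottom row 292) stand centred over the plate between the cheeks at about 318 and 508. Now I'll press.

```bash
python3 - <<'E'
from h import *
def st(l): p=bot.read_tool_pos();print(l,round(bot.read_time_s(),2),np.round(G(p),2),round(p[2],2),np.round(bot.read_wrist_force(),1))
hit=bot.servo_line(W(1,-22.5,70),feed=15,until_force=5)
st(hit)
if hit:
    z=bot.read_tool_pos()[2]
    bot.servo_line(W(1,-22.5,z-4.5),feed=15); st("pressed"); bot.wait(.3); st("p2")
E
```

```text
True 5.44 [  1.03 -22.51] 76.85 [-1.6  0.7  6.2]
pressed 5.88 [  1.1  -22.51] 72.96 [-4.2  0.8 10.5]
p2 6.17 [  1.1  -22.54] 72.97 [-3.3  1.1 12.1]
```

The plate is fully down: tip at 56 mm and 12 N. I'll ease up slightly and push toward the marked stop.

```bash
python3 - <<'E'
from h import *
def st(l): p=bot.read_tool_pos();print(l,round(bot.read_time_s(),2),np.round(G(p),2),round(p[2],2),np.round(bot.read_wrist_force(),1), "Fy",round(float(bot.read_wrist_force()@gy),1))
bot.servo_line(W(1,-22.5,73.4),feed=10); st("eased")
print(bot.servo_line(W(1,70,73.4),feed=35,until_force=7)); st("moved")
crop("top",205,215,200,100,4,"mid")
E
```

```text
eased 6.43 [  1.12 -22.52] 73.95 [-2.3  0.8  8.5] Fy 0.6
False
moved 9.22 [ 1.09 70.  ] 73.89 [-2.6  0.7  8.7] Fy 0.4
```

View pics/mid.png

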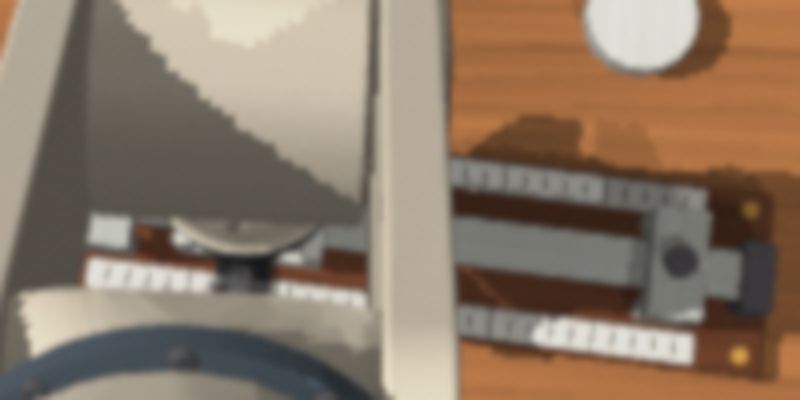

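The carriage has left its old place and moved with the fingers. I'll carry on slowly to the stop.

```bash
python3 - <<'E'
from h import *
def st(l): p=bot.read_tool_pos();f=bot.read_wrist_force();print(l,round(bot.read_time_s(),2),np.round(G(p),2),round(p[2],2),np.round(f,1), "Fy",round(float(f@gy),1))
hit=False
for y in range(74,112,4):
    hit=bot.servo_line(W(1,y,73.4),feed=25,until_force=6); st(y)
    if hit: break
crop("scene",290,120,120,90,6,"stop_s")
E
```

```text
74 9.58 [ 1.11 74.2 ] 73.89 [-2.9  0.8  9.2] Fy 0.6
78 9.89 [ 1.09 78.23] 73.9 [-2.5  0.3  9. ] Fy 0.0
82 10.2 [ 1.1  82.22] 73.88 [-2.1 -0.2  8.7] Fy -0.4
86 10.51 [ 1.1  86.24] 73.9 [-2.7  1.8  8.3] Fy 1.5
90 10.82 [ 1.07 90.23] 73.87 [-2.8  0.4  7.8] Fy 0.1
94 11.03 [ 1.26 92.93] 74.09 [-2.   0.3  9.5] Fy 0.1
```

View pics/stop_s.png

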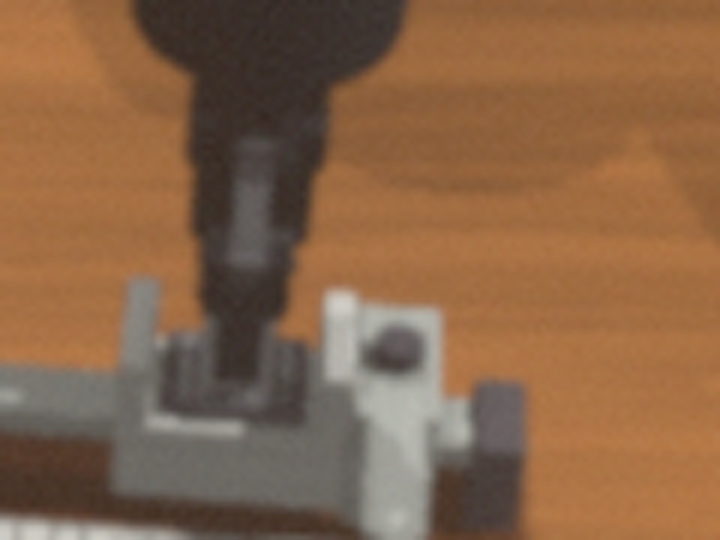

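The carriage's right cheek (column ~355) is up against the marked stop block. I'll press on 3 mm more to seat it, then lift straight up and check.

```bash
python3 - <<'E'
from h import *
def st(l): p=bot.read_tool_pos();f=bot.read_wrist_force();print(l,round(bot.read_time_s(),2),np.round(G(p),2),round(p[2],2),np.round(f,1), "Fy",round(float(f@gy),1))
bot.servo_line(W(1,96.5,73.2),feed=15); st("seat"); bot.wait(.3); st("seat2")
y=G(bot.read_tool_pos())[1]
bot.servo_line(W(1,y,100),feed=25); st("up")
bot.servo_line(W(1,y,180),feed=100)
bot.move_ptp(W(-120,-60,300),ori()); st("away")
crop("top",205,215,200,100,4,"end_t"); crop("scene",290,120,120,90,6,"end_s")
E
```

```text
seat 11.48 [ 1.58 96.04] 73.83 [-1.2 -4.   9.1] Fy -4.1
seat2 11.78 [ 1.61 96.03] 73.84 [-1.1 -3.5  9.4] Fy -3.6
up 13.01 [ 0.91 96.  ] 99.86 [ 0.5 -0.2  0.3] Fy -0.2
away 14.88 [-119.64  -59.65] 299.41 [ 0.7  0.4 -1. ] Fy 0.5
```

View pics/end_t.png

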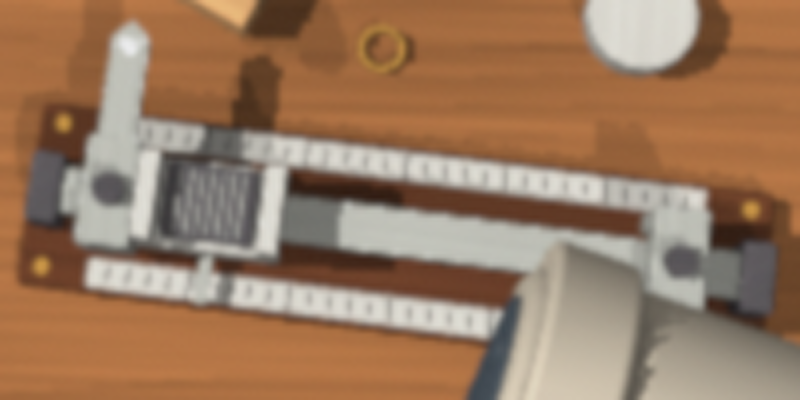

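View pics/end_s.png

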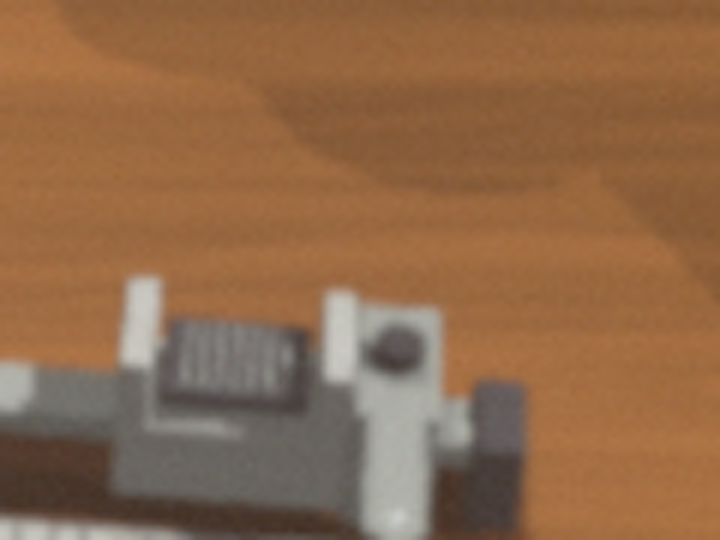

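Both views show the left cheek (topc column ~147) flush with the marked block and no gap. The plate is up, and the ring (383,48), tin and sanding block are where they were. I'll hand in.

```bash
python3 - <<'E'
from h import *
print(G(tb((212,204),74))[1],G(tb((109,188),74))[1],bot.read_time_s()); bot.sign_off()
E
```

```text
90.01554178129842 138.9912090967359 14.975
the job is handed in; nothing more can be done
```

I pressed the carriage's plate down with the shut fingertips and slid the carriage about 114 mm along the bar to the stop with the tongue. I seated it there with about 4 N, then lifted straight off so the plate sprang up and the brake could grip. The job was handed in at about 15 s of the 38 s allowed.

**At the stop:** both cameras show the carriage flush against the marked stop with no gap. My pixel measurement puts carriage_mid 49.0 mm from the stop, where touching is 48 mm and the limit is 50.5 mm. That measurement is only good to about 2 mm, so the seating push and the pictures are the better evidence.

**Plate:** it is up in the last picture. While pushing, the press force stayed at about 8–9.5 N.

**Loose objects:** the ring, tin and sanding block look unmoved in the last top view, though the sanding block shows only in part. The pliers were outside that crop, so I did not look at them again; the arm did not press or push near them.

No check failed or disagreed beyond the 1–3 mm spread between the two cameras.

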